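Pick the drill battery with a sound latch and click it into the charging dock

ROBOT

A 6-joint arm with a two-finger parallel gripper is mounted at the origin on the work surface. World frame = base frame: x ahead of the robot, y to its left, z up, the work surface at z = 0. Lengths are in m, angles in rad, forces in N, time in s.
With the tool pointing down it reaches from about 0.425 to 0.95 m from the base axis. Payload 3.5 kg.
Tool frame: the origin (TCP) lies on the centre line of the jaws, within the pads' length; the fingertips stand 22 mm ahead of it and the grasp point (between the pads) lies 3 mm ahead of it (r.finger_overhang is the distance from the TCP to the fingertips, in m); z points along the fingers, y is the line along which they close (so a half turn about z gives the same grasp; the last joint's range is limited). The gripper opens to 85 mm and grips with 20 to 120 N. Pads are 22 mm wide; open, the fingers measure 114 mm over their backs; the gripper's body (76 mm by 85 mm) begins 54 mm behind the grasp point. The pads swing forward as they close: fully open they stand 13 mm farther back than shut.
Start: joints at [-1.409, 0.286, 1.577, -0, 1.279, -0.15], TCP at [0.207, -0.642, 0.253] pointing down, gripper open.
Joint ranges: [-2.77, 2.77], [-0.9, 2.22], [0.21, 2.48], [-1.53, 4.67], [0.24, 2.81], [-2.84, 2.84]. Speed limits (rad/s): [2.79, 2.79, 3.14, 3.14, 3.14, 3.14].

INTERFACE

Orientations are given as a rotation vector (axis times angle).
In Python, from bench import r gives the robot as it stands. The module is installed in compiled form; this text tells all that it offers.
- The arm moves only by the tool drive_tool, never from a script. Its argument "moves" is text: rows parted by semicolons, each of 7 numbers parted by spaces: the shift along the tool's x, y, z scaled (see below), then the turn, a rotation vector about the tool's x, y, z scaled (see below), then the opening, from -1 (shut) to 1 (fully open), so that 0 is half open. In form: dx dy dz wx wy wz jaw; .... A call has 1 to 12 rows; each row shifts and turns the commanded pose from where the row before left it, along the tool's axes as they then stand; what a row does not reach is not made up. The controller multiplies each number of a shift by 25 mm and each number of a turn by 10 degrees. A row lasts 1/8 s, in which the tool goes at most 62.5 mm and 10.7 degrees, less where a joint would pass 70% of its speed; a pose out of reach is approached as far as the arm can. A call with a number of a shift or a turn outside -1 to 1 is refused whole. A call with a gripper value outside its range is refused whole. The fingers move at their own pace and stop on an object; "squeeze" is the grip in N (left out, the last holds). Time passes only in rows, so rows that do not move let the fingers close. It gives the time, the measured TCP pose, the force, the opening and the grip force at its end, in the units of the state.
- r.get_obs(): the state, without advancing time (a new reading comes with each control period).
- r.get_image(name): name is "side" or "top"; returns a dict with "pixels" (384x512x3 uint8, red, green, blue), "intrinsics" (3x3 intrinsics, pixels), "dist" ([k1, k2, p1, p2, k3] as OpenCV has them; the pictures are not rectified), "eye" and "rotation" of the camera in the world. Camera axes: x right, y down, z forward; pixel columns grow to the right and rows downward; lengths in m; the calibration is good to about 2 mm. A picture is of the moment at which its call begins. There is no depth.
- r.job_done(): hands the job in; it is judged then, once.
The state is a dict: "time_s": time; "qpos": joint angles; "dq": joint speeds; "tau": joint torques, N m; "tcp_pos": TCP position; "ee_rot": TCP orientation; "ft_force": force on the tool from outside, world axes, zero at the start; "torque": the same for the moment, N m; "grip_width": finger opening in m; "grip_force": force on a finger pad.
Only numpy, scipy, OpenCV 4.12 (cv2) and the standard library are available. Lean on these libraries where they do the work, as an engineer would, in place of code of your own. Each camera call takes 0.05 s, during which the arm holds its last target. There are 200 camera calls.

TASK

Press the release buttons of the three drill batteries where they stand in the rack to find the one whose latch lets go with a force between 6 and 12 newtons; one of the others is too weak and one too stiff. Lift that battery out by its free end, set it down on the open bench and let go, then take it by its button end and slide it into the charging dock until it is fully home and its latch clicks. Leave the other two batteries in the rack and everything else where it is.

Things in the scene. Friction and masses are not known exactly. Their poses are not given: they have to be found in the camera images.
- pack_a: battery pack of a cordless drill, one of three that look alike, about 0.42 kg. Origin: centre of its underside; +x to its contact end, -x to its button end, z up. Grey case 112 mm long (x = -56 to +56), 64 mm wide, 42 mm high, on smooth runners: grip it across the 64 mm. A black rail head, 44 mm wide, stands on it from x = -19 to +55 mm, up to z = 58 mm.
- latch_a: spring latch of pack_a: button and tooth in one piece that slides straight down in the pack; origin and axes are the pack's own while it is up. Black ribbed button, 32 (x) by 30 mm, its top centred at x = -38, y = 0, z = 64 mm. Tooth standing out of the rail head at x = 1.5 to 18 mm, 20 mm wide, top at z = 65 mm, square to -x, ramped to +x.
- travel_a (a joint): travel of latch_a: 0 up, 0.008 m fully in. It releases at 5 mm of travel; the force on the button there is its release force (the spring resists from first touch, evenly more with travel). The springs cannot be told apart by eye: one pack of the three is within limits, one needs under 4 N, one over 16 N.
- pack_b: battery pack of a cordless drill, one of three that look alike, about 0.42 kg. Origin: centre of its underside; +x to its contact end, -x to its button end, z up. Grey case 112 mm long (x = -56 to +56), 64 mm wide, 42 mm high, on smooth runners: grip it across the 64 mm. A black rail head, 44 mm wide, stands on it from x = -19 to +55 mm, up to z = 58 mm.
- latch_b: spring latch of pack_b: button and tooth in one piece that slides straight down in the pack; origin and axes are the pack's own while it is up. Black ribbed button, 32 (x) by 30 mm, its top centred at x = -38, y = 0, z = 64 mm. Tooth standing out of the rail head at x = 1.5 to 18 mm, 20 mm wide, top at z = 65 mm, square to -x, ramped to +x.
- travel_b (a joint): travel of latch_b: 0 up, 0.008 m fully in. It releases at 5 mm of travel; the force on the button there is its release force (the spring resists from first touch, evenly more with travel). The springs cannot be told apart by eye: one pack of the three is within limits, one needs under 4 N, one over 16 N.
- pack_c: battery pack of a cordless drill, one of three that look alike, about 0.42 kg. Origin: centre of its underside; +x to its contact end, -x to its button end, z up. Grey case 112 mm long (x = -56 to +56), 64 mm wide, 42 mm high, on smooth runners: grip it across the 64 mm. A black rail head, 44 mm wide, stands on it from x = -19 to +55 mm, up to z = 58 mm.
- latch_c: spring latch of pack_c: button and tooth in one piece that slides straight down in the pack; origin and axes are the pack's own while it is up. Black ribbed button, 32 (x) by 30 mm, its top centred at x = -38, y = 0, z = 64 mm. Tooth standing out of the rail head at x = 1.5 to 18 mm, 20 mm wide, top at z = 65 mm, square to -x, ramped to +x.
- travel_c (a joint): travel of latch_c: 0 up, 0.008 m fully in. It releases at 5 mm of travel; the force on the button there is its release force (the spring resists from first touch, evenly more with travel). The springs cannot be told apart by eye: one pack of the three is within limits, one needs under 4 N, one over 16 N.
- rack: plywood rack fixed to the bench, 130 (x) by 312 (y) mm; origin centre of its underside; floor 8 mm thick. Packs stand on it in stalls at y = -100, 0, +100 mm, x = 0, button end to the rack's -x. From x = -67 to -2 mm wooden walls 62 mm high stand 2 mm off each pack; only the contact-end half has room for fingers (36 mm to the next pack).
- dock: black charging dock with a grey power supply (from x = 57 mm, 88 mm high), screwed to the bench. A pack standing on the bench slides in along the dock's +x, contact end first. Origin: where on the bench the middle of a fully home pack stands, its axes along the dock's. Inside 68 mm wide and 60 mm high; outside 68 mm high, 80 mm wide, steel feet 116 mm.
- dock_mouth (a point): middle of the dock's open mouth at bench level, at x = -8 mm of the dock. Flared guides, 50 mm high, reach out to x = -23 mm, where they are 84 mm apart. The case of a home pack sticks out from x = -56 to -23 mm with its button; only there is room for fingers beside it.
- dock_catch (a point): lower inner edge of the catch bar in the dock's top, at x = 0, z = 60 mm of the dock; bar from x = -12 to 0, behind it a window to x = 20 mm. The tooth's ramp meets the bar about 24 mm short of home, is pushed in 5 mm (push of about 10 N, more if the hand leans on the pack) and snaps up in the window when the pack is home, bearing on ledges at z = 63.5 mm, so 1.5 mm stay pressed in; 2.5 mm of play.
- spray_can: upright aerosol can, 66 mm wide, 205 mm tall; not part of the job.
- screwdriver: screwdriver lying on the bench; not part of the job.
- screwdriver_small: 150 mm screwdriver lying on the bench; not part of the job.
- solder_spool: upright spool of solder, 54 mm wide, 48 mm tall; not part of the job.
- pliers: pliers lying flat, 145 mm long; not part of the job.
- drill: cordless drill without battery, lying on its side, 65 mm high, about 210 by 190 mm; not part of the job.
- mug: white mug, 80 mm wide, 95 mm tall; not part of the job.
There are look-alikes about, which are no part of the job. Leave any pink or red look-alike of the dock alone.

How it is judged:
On the way, in this order (a step that is already met when the one before it is completed fails the run):
1. in the rack, a button has been pressed to its release point with a force between 6 and 12 N (((value of joint travel_a between 0.0045 and 0.0068 m and contact force between the fingers and latch_a between 6 and 12 N and distance of pack_a from where it was at the start of the episode below 0.015 m) or (value of joint travel_b between 0.0045 and 0.0068 m and contact force between the fingers and latch_b between 6 and 12 N and distance of pack_b from where it was at the start of the episode below 0.015 m) or (value of joint travel_c between 0.0045 and 0.0068 m and contact force between the fingers and latch_c between 6 and 12 N and distance of pack_c from where it was at the start of the episode below 0.015 m))), for 0.02 s.
2. a battery has been set down upright on the open bench, outside rack and dock, and let go (((height (world z) of pack_a below 0.004 m and angle between pack_a's own z axis and vertical below 0.05 rad and contact force between the fingers and pack_a below 0.1 N and horizontal distance between pack_a and rack above 0.12 m and x of pack_a in the frame of dock below -0.045 m and linear speed of pack_a below 0.02 m/s) or (height (world z) of pack_b below 0.004 m and angle between pack_b's own z axis and vertical below 0.05 rad and contact force between the fingers and pack_b below 0.1 N and horizontal distance between pack_b and rack above 0.12 m and x of pack_b in the frame of dock below -0.045 m and linear speed of pack_b below 0.02 m/s) or (height (world z) of pack_c below 0.004 m and angle between pack_c's own z axis and vertical below 0.05 rad and contact force between the fingers and pack_c below 0.1 N and horizontal distance between pack_c and rack above 0.12 m and x of pack_c in the frame of dock below -0.045 m and linear speed of pack_c below 0.02 m/s))), for 0.2 s.
3. a battery has been slid fully home, its tooth snapped up behind the catch and bearing on the dock's ledges with 4.5 to 9.5 N, as only a latch within limits does (((x of pack_a in the frame of dock between -0.004 and 0.004 m and y of pack_a in the frame of dock between -0.004 and 0.004 m and height (world z) of pack_a below 0.004 m and angle between pack_a's own z axis and vertical below 0.05 rad and angle between the x axis of pack_a and the x axis of dock, either way round below 0.08 rad and value of joint travel_a below 0.003 m and contact force between latch_a and dock between 4.5 and 9.5 N) or (x of pack_b in the frame of dock between -0.004 and 0.004 m and y of pack_b in the frame of dock between -0.004 and 0.004 m and height (world z) of pack_b below 0.004 m and angle between pack_b's own z axis and vertical below 0.05 rad and angle between the x axis of pack_b and the x axis of dock, either way round below 0.08 rad and value of joint travel_b below 0.003 m and contact force between latch_b and dock between 4.5 and 9.5 N) or (x of pack_c in the frame of dock between -0.004 and 0.004 m and y of pack_c in the frame of dock between -0.004 and 0.004 m and height (world z) of pack_c below 0.004 m and angle between pack_c's own z axis and vertical below 0.05 rad and angle between the x axis of pack_c and the x axis of dock, either way round below 0.08 rad and value of joint travel_c below 0.003 m and contact force between latch_c and dock between 4.5 and 9.5 N))), for 0.2 s.
At the end, for the whole second after the job is handed in: The battery whose latch is within limits is at rest and released in the dock, within 4 mm of home and of its centre line, square within 0.08 rad, upright, tooth up (under 3 mm in) and bearing with 4.5 to 9.5 N; the other two stand upright in the rack under 30 mm from where they began (((x of pack_a in the frame of dock between -0.004 and 0.004 m and y of pack_a in the frame of dock between -0.004 and 0.004 m and height (world z) of pack_a below 0.004 m and angle between pack_a's own z axis and vertical below 0.05 rad and angle between the x axis of pack_a and the x axis of dock, either way round below 0.08 rad and value of joint travel_a below 0.003 m and contact force between latch_a and dock between 4.5 and 9.5 N and contact force between the fingers and pack_a below 0.1 N and linear speed of pack_a below 0.01 m/s and distance of each of pack_b, pack_c from where it was at the start of the episode below 0.03 m and angle between each of pack_b, pack_c's own z axis and vertical below 0.15 rad) or (x of pack_b in the frame of dock between -0.004 and 0.004 m and y of pack_b in the frame of dock between -0.004 and 0.004 m and height (world z) of pack_b below 0.004 m and angle between pack_b's own z axis and vertical below 0.05 rad and angle between the x axis of pack_b and the x axis of dock, either way round below 0.08 rad and value of joint travel_b below 0.003 m and contact force between latch_b and dock between 4.5 and 9.5 N and contact force between the fingers and pack_b below 0.1 N and linear speed of pack_b below 0.01 m/s and distance of each of pack_a, pack_c from where it was at the start of the episode below 0.03 m and angle between each of pack_a, pack_c's own z axis and vertical below 0.15 rad) or (x of pack_c in the frame of dock between -0.004 and 0.004 m and y of pack_c in the frame of dock between -0.004 and 0.004 m and height (world z) of pack_c below 0.004 m and angle between pack_c's own z axis and vertical below 0.05 rad and angle between the x axis of pack_c and the x axis of dock, either way round below 0.08 rad and value of joint travel_c below 0.003 m and contact force between latch_c and dock between 4.5 and 9.5 N and contact force between the fingers and pack_c below 0.1 N and linear speed of pack_c below 0.01 m/s and distance of each of pack_a, pack_b from where it was at the start of the episode below 0.03 m and angle between each of pack_a, pack_b's own z axis and vertical below 0.15 rad))); the robot touches nothing.
It fails at once if two batteries have been taken from their places (30 mm or more) (distance of each of pack_b, pack_c from where it was at the start of the episode above 0.03 m or distance of each of pack_a, pack_c from where it was at the start of the episode above 0.03 m or distance of each of pack_a, pack_b from where it was at the start of the episode above 0.03 m).
It fails at once if something that is not part of the job is knocked more than 40 mm out of place (distance of any of spray_can, screwdriver, screwdriver_small, solder_spool, pliers, drill, mug from where it was at the start of the episode above 0.04 m).
It also fails if it takes over 61 s, if anything falls off the work surface, if the arm or the gripper's body presses on something with over 40 N, if the wrist force passes 120 N, or if a joint passes its speed limit or range.

## Working session

There is one attempt and no reset: what is moved stays moved. The work goes in short steps, Python scripts to look and compute and a tool call to move; the robot and the scene stay as the last step left them, time stands still between calls to the robot, and variables do not carry over. Pictures are saved under pics/ and viewed, at most 10 in all, crops included, and the job is handed in when it is done.

Besides the shell and the picture viewer there is one more tool, called after ">>>" as a command line: name --argument value ..., lists and objects as JSON in quotes. drive_tool: Moves the arm, as the interface text tells. Shifts and turns lie within -1 to 1; 1 stands for 25 mm of shift or 10 degrees of turn. Its arguments: {"type":"object","properties":{"moves":{"type":"string"},"squeeze":{"type":"number"}},"required":["moves"]}

```bash
mkdir -p pics
cat > h.py <<'E'
import numpy as np, cv2
from bench import r
from scipy.spatial.transform import Rotation as R
def snap(name,fn=None):
    im=r.get_image(name)
    if fn: cv2.imwrite('pics/'+fn,cv2.cvtColor(im['pixels'],cv2.COLOR_RGB2BGR))
    return im
def ray(im,uv,z):
    uv=np.array(uv,float).reshape(-1,1,2)
    p=cv2.undistortPoints(uv,np.array(im['intrinsics']),np.array(im['dist'])).reshape(-1,2)
    d=np.c_[p,np.ones(len(p))]@np.array(im['rotation']).T
    e=np.array(im['eye']); t=(z-e[2])/d[:,2]
    return e+d*t[:,None]
def proj(im,P):
    Rm=np.array(im['rotation']).T
    q,_=cv2.projectPoints(np.array(P,float).reshape(-1,1,3),cv2.Rodrigues(Rm)[0],-Rm@np.array(im['eye']),np.array(im['intrinsics']),np.array(im['dist']))
    return q.reshape(-1,2)
E
python3 - <<'E'
from h import *
for n in('top','side'):
    im=snap(n,n+'0.png');print(n,im['eye'],np.round(im['rotation'],3).tolist(),np.round(im['intrinsics'],1).tolist(),im['dist'])
o=r.get_obs();print(o['tcp_pos'],o['ee_rot'],R.from_rotvec(o['ee_rot']).as_matrix().round(3),r.finger_overhang,o['ft_force'],o['time_s'])
E
```

```text
top [ 0.3741928  -0.01557269  1.17082805] [-2.159, 2.184, -0.101] [[369.8, 0.0, 255.9], [0.0, 369.8, 194.3], [0.0, 0.0, 1.0]] [-0.03932416  0.          0.          0.          0.        ]
side [0.25614508 0.81202996 1.08940666] [-0.322, 2.858, -1.026] [[366.2, 0.0, 253.0], [0.0, 366.2, 193.6], [0.0, 0.0, 1.0]] [-0.03495742  0.          0.          0.          0.        ]
[ 0.20701084 -0.64188796  0.2520542 ] [-3.10133927e+00 -4.87448105e-01  2.45290448e-05] [[ 0.952  0.307 -0.   ]
 [ 0.307 -0.952  0.002]
 [ 0.    -0.002 -1.   ]] 0.022 [ 0.2198241   0.68446868 -0.43462336] 0.1
```

View pics/top0.png

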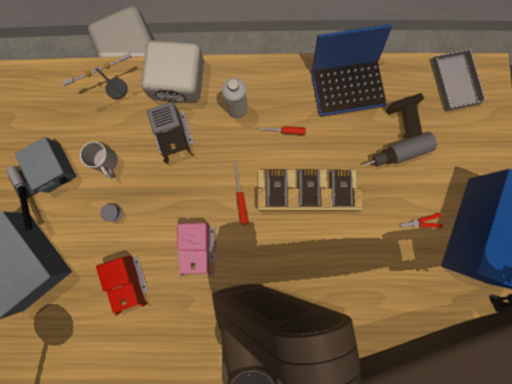

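View pics/side0.png

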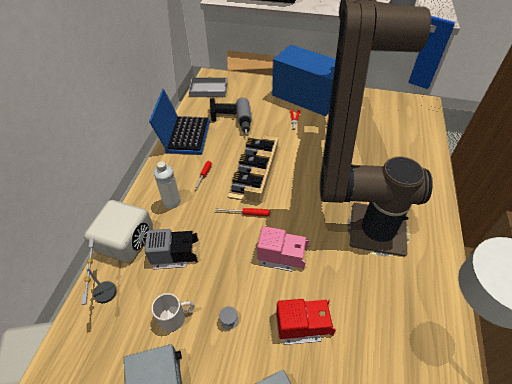

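The top view shows the three packs in the rack near (277,187), (310,187), (342,187). The black/grey dock is near (170,130), with its mouth towards the robot. I'll enlarge both.

```bash
sed -i "s/np.array(im\['rotation'\])/R.from_rotvec(im['rotation']).as_matrix()/" h.py
python3 - <<'E'
from h import *
im=cv2.imread('pics/top0.png')
a=cv2.resize(im[90:220,135:365],None,fx=3.4,fy=3.4,interpolation=cv2.INTER_CUBIC)
cv2.imwrite('pics/c0.png',a);print(a.shape)
im=snap('top')
print(ray(im,[[310,187],[170,130],[258,207],[361,207]],0.06).round(3))
print(proj(im,[[.4,0,0]]))
E
```

```text
(442, 782, 3)
[[ 0.5   -0.177  0.06 ]
 [ 0.682  0.249  0.06 ]
 [ 0.442 -0.019  0.06 ]
 [ 0.438 -0.33   0.06 ]]
[[251.97088875 221.39564777]]
```

View pics/c0.png

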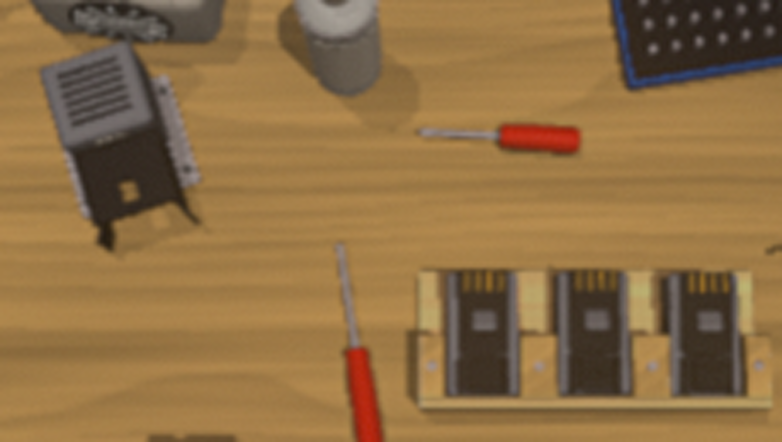

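The crop shows the tooth patches at about (484,320), (596,320) and (710,320). The wall front edge runs from (418,398) to (770,400). The dock window is at (128,190), and the power-supply top corners are at (42,70), (128,40), (70,150) and (157,118). Next I'll locate them in the world frame.

Run:
```python
from h import *
im=snap('top')
c=lambda *p:(np.array(p,float)+.5)/3.4+[134.5,89.5]
print('teeth@.073',ray(im,c([484,320],[596,320],[710,320]),.073).round(4).tolist())
print('wallfront@.062/.07',ray(im,c([418,400],[770,401]),.062).round(4).tolist(),ray(im,c([418,400],[770,401]),.070).round(4).tolist())
print('wallback',ray(im,c([418,332],[755,336]),.07).round(4).tolist())
print('contact end .066',ray(im,c([482,271],[596,271],[710,273]),.066).round(4).tolist())
print('supply@.088',ray(im,c([42,70],[128,40],[157,118],[70,150]),.088).round(4).tolist())
print('win@.068',ray(im,c([128,190]),.068).round(4).tolist())
print('dock front top@.068',ray(im,c([95,222],[182,190]),.068).round(4).tolist())
# side and top crops for dock
s=snap('side');t=im
a=cv2.resize(t['pixels'][95:175,135:215],None,fx=7,fy=7,interpolation=cv2.INTER_CUBIC)
b=cv2.resize(s['pixels'][215:275,130:210],None,fx=5,fy=5,interpolation=cv2.INTER_CUBIC)[:,:230]
b=cv2.resize(s['pixels'][215:275,135:205],None,fx=5,fy=5,interpolation=cv2.INTER_CUBIC)
a=cv2.resize(t['pixels'][95:170,143:203],None,fx=7,fy=7,interpolation=cv2.INTER_CUBIC)
out=np.zeros((525,775,3),np.uint8);out[:,:420]=a;out[:300,420:770]=b
cv2.imwrite('pics/d.png',out[...,::-1])
```

```text
teeth@.073 [[0.5098, -0.0769, 0.073], [0.5087, -0.1755, 0.073], [0.5076, -0.2761, 0.073]]
wallfront@.062/.07 [[0.4407, -0.0181, 0.062], [0.4362, -0.3296, 0.062]] [[0.4402, -0.0181, 0.07], [0.4357, -0.3273, 0.07]]
wallback [[0.5002, -0.0188, 0.07], [0.4933, -0.3162, 0.07]]
contact end .066 [[0.5545, -0.0763, 0.066], [0.5534, -0.1777, 0.066], [0.5505, -0.2792, 0.066]]
supply@.088 [[0.7367, 0.3132, 0.088], [0.763, 0.2366, 0.088], [0.6913, 0.2098, 0.088], [0.6635, 0.2867, 0.088]]
win@.068 [[0.6314, 0.2393, 0.068]]
dock front top@.068 [[0.6027, 0.2686, 0.068], [0.6307, 0.1908, 0.068]]
```

View pics/d.png

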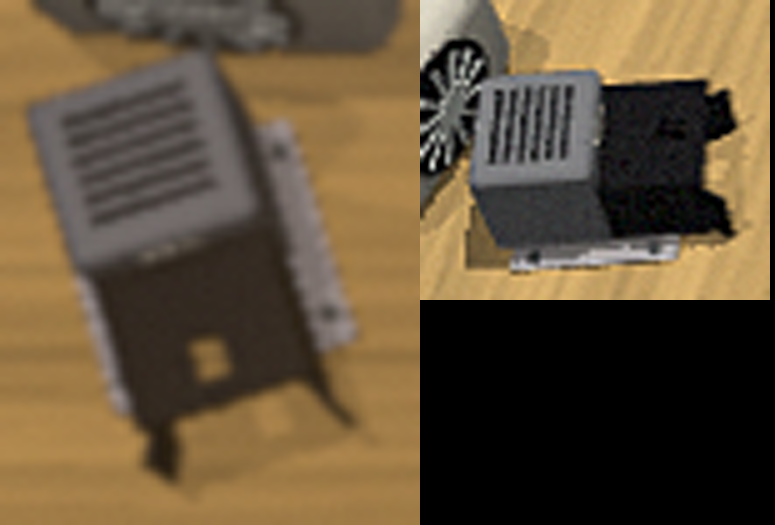

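The enlarged dock view shows the feet outer edges clearly. On the right they run (290,122)→(355,340), and on the left (80,280)→(118,410). The supply-top corners are near (30,108), (205,52) and (85,270). I'll use the feet for the centre line.

Run:
```python
from h import *
im=snap('top');sd=snap('side')
c=lambda *p:(np.array(p,float)+.5)/7+[142.5,94.5]
cs=lambda *p:(np.array(p,float)-[420,0]+.5)/5+[134.5,214.5]
th=np.deg2rad(19.8)
def D(n,P):
    x=P[:,:2]; print(n,'along',(x@[np.cos(th),np.sin(th)]).round(4),'lat',(x@[-np.sin(th),np.cos(th)]).round(4),'ang',np.rad2deg(np.arctan2(*(x[0]-x[-1])[::-1])).round(1))
D('Rfoot',ray(im,c([290,122],[355,340]),.003));D('Lfoot',ray(im,c([80,280],[118,410]),.003))
D('supply',ray(im,c([30,108],[205,52],[85,270]),.088))
D('side supply top',ray(sd,cs([480,85],[599,70],[472,185],[601,180]),.088))
D('side dock top front',ray(sd,cs([708,82],[695,185]),.068))
D('side near foot outer',ray(sd,cs([512,270],[678,258]),.003))
D('side guide tips z.05',ray(sd,cs([735,95],[735,195]),.05))
D('top guide tips z.0',ray(im,c([178,482],[355,425]),.0))
g=cv2.cvtColor(im['pixels'],cv2.COLOR_RGB2HSV)
```

```text
Rfoot along [0.7862 0.678 ] lat [-0.0518 -0.0458] ang 16.7
Lfoot along [0.7496 0.6855] lat [0.0642 0.0674] ang 16.9
supply along [0.8001 0.7968 0.7237] lat [ 0.0453 -0.034   0.0458] ang 19.4
side supply top along [0.7974 0.7195 0.7975 0.7161] lat [-0.0289 -0.0312  0.0473  0.0535] ang -25.6
side dock top front along [0.6504 0.6597] lat [-0.0265  0.0521] ang -77.0
side near foot outer along [0.7904 0.6806] lat [0.0628 0.0671] ang 17.6
side guide tips z.05 along [0.6346 0.6364] lat [-0.0261  0.0518] ang -71.5
top guide tips z.0 along [0.6448 0.6413] lat [ 0.0529 -0.0323] ang 107.4
```

>>> drive_tool --moves "0 0 0 0 0 0.92 -1;0 0 0 0 0 0.93 -1;1 -1 0 0 0 0 -1;1 -1 0 0 0 0 -1;1 -1 0 0 0 0 -1;1 -1 0 0 0 0 -1;1 -1 0.5 0 0 0 -1;1 -1 0.5 0 0 0 -1;1 -1 0.5 0 0 0 -1;1 -1 0.5 0 0 0 -1;1 -1 0.5 0 0 0 -1;1 -1 0.5 0 0 0 -1" --squeeze 80

```text
time_s: 1.85
tcp_pos: [0.4606, -0.3944, 0.1781]
ee_rot: [3.141, -0.018, 0.0]
ft_force: [-0.7, 0.1, 0.0]
grip_width: 0.0001
grip_force: 0.0
```

>>> drive_tool --moves "0.2 -1 0.5 0 0 0 -1;0 -1 0.5 0 0 0 -1;0 -1 0.5 0 0 0 -1;0 -1 0.4 0 0 0 -1;0 -0.6 0.3 0 0 0 -1;0 0 0 0 0 0 -1;0 0 0 0 0 0 -1"

```text
time_s: 2.72
tcp_pos: [0.4664, -0.2812, 0.124]
ee_rot: [3.14, -0.018, 0.002]
ft_force: [-0.6, -0.3, 0.3]
grip_width: 0.0002
grip_force: 0.0
```

```bash
cat > st.py <<'E'
from h import *
def st():
    o=r.get_obs();M=R.from_rotvec(o['ee_rot']).as_matrix()
    print(round(o['time_s'],2),'tcp',np.round(o['tcp_pos'],4),'yaw',np.rad2deg(np.arctan2(M[1,0],M[0,0])).round(2),'zax',M[:,2].round(3),'F',np.round(o['ft_force'],2),'gw',round(float(o['grip_width']),4),'gf',np.round(o['grip_force'],2));return o
E
python3 - <<'E'
from st import *
st()
im=snap('top');s=snap('side')
a=cv2.resize(im['pixels'][135:225,240:380],None,fx=3,fy=3,interpolation=cv2.INTER_CUBIC)
b=cv2.resize(s['pixels'][110:220,215:305],None,fx=4,fy=4,interpolation=cv2.INTER_CUBIC)
out=np.zeros((440,780,3),np.uint8);out[:270,:420]=a;out[:,420:]=b
cv2.imwrite('pics/e.png',out[...,::-1])
o=r.get_obs();print('tip proj top',proj(im,np.array(o['tcp_pos'])-[0,0,.022]),'side',proj(s,np.array(o['tcp_pos'])-[0,0,.022]))
E
```

```text
2.73 tcp [ 0.4664 -0.2812  0.124 ] yaw -0.65 zax [ 0.001 -0.001 -1.   ] F [-0.62 -0.31  0.32] gw 0.0002 gf 0.0
tip proj top [[348.09154969 196.55121043]] side [[266.54667567 136.47831199]]
```

View pics/e.png

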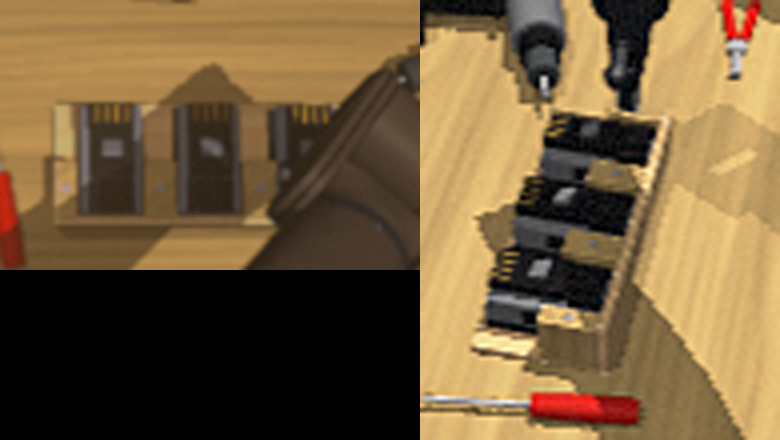

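The side view crop shows the teeth at (540,267), (565,195) and (590,128). The fingertips at (628,108) are where the projection puts them.

Run:
```python
from st import *
s=snap('side')
c=lambda *p:(np.array(p,float)-[420,0]+.5)/4+[214.5,109.5]
print(ray(s,c([540,267],[565,195],[590,128]),.073).round(4).tolist())
print('button end top of rail/btn',ray(s,c([602,300],[628,228],[652,152]),.072).round(4).tolist())
print('contact gold end',ray(s,c([488,296],[520,218],[548,150]),.06).round(4).tolist())
```

```text
[[0.5076, -0.0778, 0.073], [0.5066, -0.1754, 0.073], [0.5039, -0.2747, 0.073]]
button end top of rail/btn [[0.4423, -0.0513, 0.072], [0.4375, -0.146, 0.072], [0.4354, -0.2545, 0.072]]
contact gold end [[0.5494, -0.0432, 0.06], [0.5455, -0.1477, 0.06], [0.5416, -0.2473, 0.06]]
```

>>> drive_tool --moves "-0.3 -0.2 0.5 0 0 0 -1;0 0 0.5 0 0 0 -1;0 0 0 0 0 0 -1;0 0 0 0 0 0 -1"

```text
time_s: 3.38
tcp_pos: [0.4587, -0.2752, 0.0981]
ee_rot: [-3.141, 0.017, 0.0]
ft_force: [-0.1, -0.3, 0.0]
grip_width: 0.0
grip_force: 0.0
```

>>> drive_tool --moves "0 0 0.08 0 0 0 -1;0 0 0.08 0 0 0 -1;0 0 0 0 0 0 -1"

```text
time_s: 3.75
tcp_pos: [0.4587, -0.2751, 0.0942]
ee_rot: [-3.141, 0.017, 0.0]
ft_force: [1.1, 0.2, 0.4]
grip_width: 0.0001
grip_force: 0.0
```

>>> drive_tool --moves "0 0 0.08 0 0 0 -1;0 0 0 0 0 0 -1"

```text
time_s: 4.0
tcp_pos: [0.4588, -0.2754, 0.094]
ee_rot: [-3.141, 0.017, 0.001]
ft_force: [-3.4, 2.7, 9.3]
grip_width: -0.0001
grip_force: 4.5
```

>>> drive_tool --moves "0 0 0 0 0 0 -1;0 0 0 0 0 0 -1"

```text
time_s: 4.25
tcp_pos: [0.4588, -0.2754, 0.094]
ee_rot: [-3.141, 0.017, 0.001]
ft_force: [-3.8, 2.5, 8.2]
grip_width: 0.0001
grip_force: 4.2
```

>>> drive_tool --moves "0 0 0.08 0 0 0 -1;0 0 0 0 0 0 -1;0 0 0 0 0 0 -1"

```text
time_s: 4.62
tcp_pos: [0.4589, -0.2755, 0.0926]
ee_rot: [-3.141, 0.017, 0.001]
ft_force: [-4.9, 3.4, 11.9]
grip_width: 0.0001
grip_force: 5.8
```

>>> drive_tool --moves "0 0 0.08 0 0 0 -1;0 0 0 0 0 0 -1;0 0 0 0 0 0 -1"

```text
time_s: 5.0
tcp_pos: [0.459, -0.2757, 0.0912]
ee_rot: [3.141, -0.016, -0.001]
ft_force: [-5.8, 3.6, 12.9]
grip_width: 0.0001
grip_force: 6.9
```

>>> drive_tool --moves "0 0 0.08 0 0 0 -1;0 0 0 0 0 0 -1;0 0 0 0 0 0 -1"

```text
time_s: 5.38
tcp_pos: [0.4592, -0.2758, 0.0897]
ee_rot: [3.141, -0.016, -0.001]
ft_force: [-6.6, 4.2, 15.7]
grip_width: 0.0001
grip_force: 8.1
```

>>> drive_tool --moves "0 0 -0.7 0 0 0 -1;0 -1 0 0 0 0 -1;0 -1 0 0 0 0 -1;0 -1 0 0 0 0 -1;0 -1 0 0 0 0 -1;0 0 0 0 0 0 -1;0 0 0 0 0 0 -1"

```text
time_s: 6.25
tcp_pos: [0.4595, -0.1747, 0.1034]
ee_rot: [-3.141, 0.016, 0.001]
ft_force: [0.7, -0.0, 0.3]
grip_width: -0.0001
grip_force: 0.0
```

>>> drive_tool --moves "0 0 0.34 0 0 0 -1;0 0 0.08 0 0 0 -1;0 0 0 0 0 0 -1;0 0 0 0 0 0 -1"

```text
time_s: 6.75
tcp_pos: [0.4598, -0.1758, 0.0939]
ee_rot: [-3.141, 0.019, 0.001]
ft_force: [-2.6, 1.1, 5.7]
grip_width: 0.0001
grip_force: 2.9
```

>>> drive_tool --moves "0 0 0.08 0 0 0 -1;0 0 0 0 0 0 -1;0 0 0 0 0 0 -1"

```text
time_s: 7.12
tcp_pos: [0.4598, -0.1758, 0.0921]
ee_rot: [-3.141, 0.018, 0.001]
ft_force: [-2.1, 1.2, 6.8]
grip_width: 0.0004
grip_force: 3.4
```

>>> drive_tool --moves "0 0 0.08 0 0 0 -1;0 0 0 0 0 0 -1;0 0 0 0 0 0 -1"

```text
time_s: 7.5
tcp_pos: [0.4598, -0.1758, 0.0903]
ee_rot: [-3.141, 0.018, 0.001]
ft_force: [-2.4, 0.8, 7.1]
grip_width: -0.0002
grip_force: 3.8
```

>>> drive_tool --moves "0 0 0.08 0 0 0 -1;0 0 0 0 0 0 -1;0 0 0 0 0 0 -1"

```text
time_s: 7.88
tcp_pos: [0.4598, -0.1758, 0.0884]
ee_rot: [-3.141, 0.018, 0.002]
ft_force: [-3.7, 1.3, 8.8]
grip_width: 0.0003
grip_force: 4.3
```

>>> drive_tool --moves "0 0 0.02 0 0 0 -1;0 0 0 0 0 0 -1"

```text
time_s: 8.12
tcp_pos: [0.4598, -0.1758, 0.0879]
ee_rot: [-3.141, 0.018, 0.002]
ft_force: [-4.1, 1.8, 8.9]
grip_width: 0.0001
grip_force: 4.4
```

>>> drive_tool --moves "0 0 -0.8 0 0 0 -1;0 0 -0.8 0 0 0 0;1 0 0 0 0 0 1;1 0 0 0 0 0 1;0.3 0 0 0 0 0 1;0 0 0 0 0 0 1;0 0 0 0 0 0 1;0 0 0 0 0 0 1"

```text
time_s: 9.12
tcp_pos: [0.5166, -0.1758, 0.1266]
ee_rot: [-3.141, 0.018, 0.001]
ft_force: [0.6, 0.9, 0.5]
grip_width: 0.0854
grip_force: 0.0
```

Run:
```python
from st import *
st()
s=snap('side')
a=cv2.resize(s['pixels'][100:220,195:305],None,fx=5,fy=5,interpolation=cv2.INTER_CUBIC)
cv2.imwrite('pics/f.png',a[...,::-1])
```

```text
9.12 tcp [ 0.5166 -0.1758  0.1266] yaw -0.65 zax [-0.001  0.    -1.   ] F [0.63 0.94 0.46] gw 0.0854 gf 0.0
```

View pics/f.png

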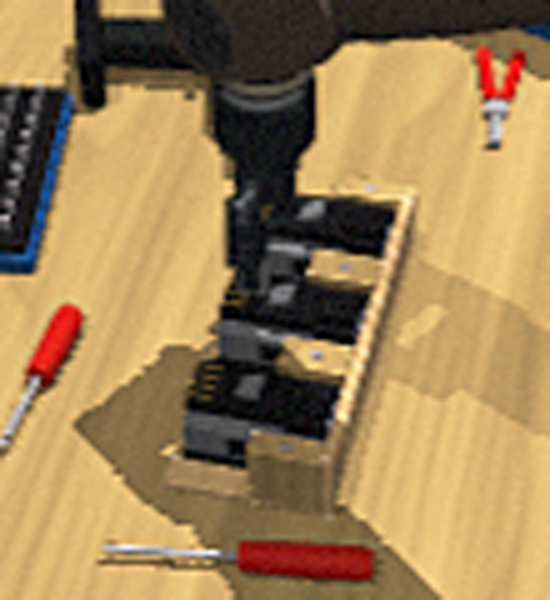

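The open fingers straddle the middle pack's contact half at about (255,240), so I can go down.

>>> drive_tool --moves "0.14 0 0.8 0 0 0 1;0 0 0.8 0 0 0 1;0 0 0.8 0 0 0 1;0 0 0.8 0 0 0 1;0 0 0.4 0 0 0 1;0 0 0 0 0 0 1;0 0 0 0 0 0 1"

```text
time_s: 10.05
tcp_pos: [0.5213, -0.1761, 0.0373]
ee_rot: [3.141, -0.017, 0.002]
ft_force: [0.6, 0.2, -0.4]
grip_width: 0.0855
grip_force: 0.0
```

>>> drive_tool --moves "0 0 0 0 0 0 0.3;0 0 0 0 0 0 0.2;0 0 0 0 0 0 0.2;0 0 0 0 0 0 0.2;0 0 0 0 0 0 0.2"

```text
time_s: 10.68
tcp_pos: [0.522, -0.1766, 0.0384]
ee_rot: [3.14, -0.017, 0.004]
ft_force: [0.4, -0.3, 4.6]
grip_width: 0.0629
grip_force: 89.6
```

>>> drive_tool --moves "0 0 -0.4 0 0 0 0.2;0 0 -0.6 0 0 0 0.2;0 0 -0.8 0 0 0 0.2;0 0 -0.8 0 0 0 0.2;0 0 -0.8 0 0 0 0.2;0 0 -0.6 0 0 0 0.2;0 0 0 0 0 0 0.2;0 0 0 0 0 0 0.2"

```text
time_s: 11.68
tcp_pos: [0.5201, -0.1754, 0.1359]
ee_rot: [-3.14, 0.017, 0.003]
ft_force: [-0.5, -0.5, -5.1]
grip_width: 0.0627
grip_force: 90.3
```

Run:
```python
from st import *
st()
s=snap('side')
a=cv2.resize(s['pixels'][80:220,185:305],None,fx=4,fy=4,interpolation=cv2.INTER_CUBIC)
cv2.imwrite('pics/g.png',a[...,::-1])
```

```text
11.68 tcp [ 0.5201 -0.1754  0.1359] yaw -0.63 zax [-0.002  0.001 -1.   ] F [-0.52 -0.47 -5.14] gw 0.0627 gf 90.33
```

View pics/g.png

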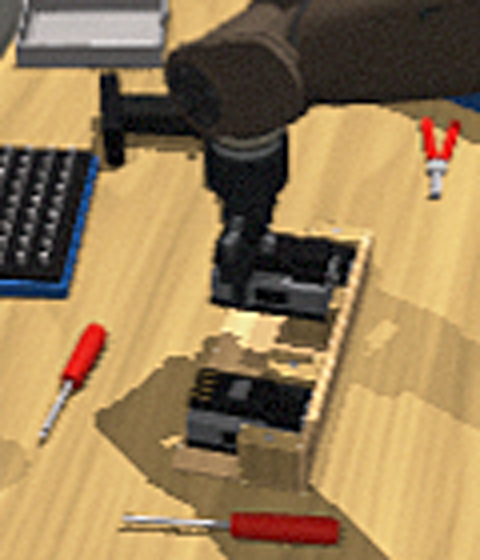

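Middle pack is lifted level and the other two are undisturbed. Now carry it towards the dock mouth.

>>> drive_tool --moves "0 -0.5 0 0 0 0 0.2;0 -1 0 0 0 0 0.2;0 -1 0 0 0 0 0.2;0 -1 0 0 0 0 0.2;0 -1 0 0 0 0 0.2;0 -1 0 0 0 0 0.2;0 -1 0 0 0 0 0.2;0 -1 0 0 0 0 0.2;0 -1 0 0 0 0 0.2;0 -1 0 0 0 0 0.2;0 -1 0 0 0 0 0.2;0 -1 0 0 0 0 0.2"

```text
time_s: 13.22
tcp_pos: [0.5231, 0.1131, 0.1361]
ee_rot: [-3.141, 0.017, 0.002]
ft_force: [0.5, 0.3, -4.7]
grip_width: 0.0625
grip_force: 90.0
```

>>> drive_tool --moves "0 -1 0 0 0 0 0.2;0 -1 0 0 0 0 0.2;0 -1 0 0 0 0 0.2;0 -0.6 0 0 0 0 0.2;0 0 0 0 0 -0.93 0.2;0 0 0 0 0 -0.93 0.2;0 0 0 0 0 0 0.2;0 0 0 0 0 0 0.2"

```text
time_s: 14.22
tcp_pos: [0.5248, 0.2016, 0.1366]
ee_rot: [-3.104, -0.487, 0.001]
ft_force: [1.4, 0.2, -4.3]
grip_width: 0.0621
grip_force: 90.1
```

Run:
```python
from st import *
st()
im=snap('top');s=snap('side')
a=cv2.resize(im['pixels'][95:215,140:230],None,fx=4.4,fy=4.4,interpolation=cv2.INTER_CUBIC)
b=cv2.resize(s['pixels'][185:285,130:230],None,fx=4,fy=4,interpolation=cv2.INTER_CUBIC)
out=np.zeros((528,796,3),np.uint8);out[:,:396]=a;out[:400,396:]=b
cv2.imwrite('pics/i.png',out[...,::-1])
```

```text
14.22 tcp [0.5248 0.2016 0.1366] yaw 17.82 zax [-0. -0. -1.] F [ 1.44  0.2  -4.3 ] gw 0.0621 gf 90.15
```

View pics/i.png

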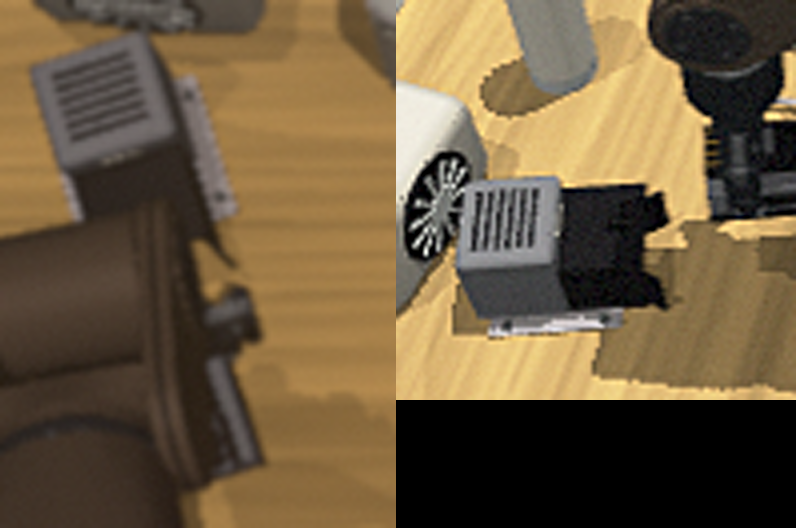

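The pack is held in front of the mouth and aligned with the dock by eye. Lowering now.

>>> drive_tool --moves "0 -0.1 0.6 0 0 0 0.2;0 0 0.8 0 0 0 0.2;0 0 0.8 0 0 0 0.2;0 0 0.8 0 0 0 0.2;0 0 0.7 0 0 0 0.2;0 0 0.35 0 0 0 0.2;0 0 0.1 0 0 0 0.2;0 0 0 0 0 0 0.2;0 0 0 0 0 0 0.2"

```text
time_s: 15.45
tcp_pos: [0.5249, 0.2041, 0.034]
ee_rot: [-3.103, -0.491, -0.003]
ft_force: [0.7, 0.3, -5.0]
grip_width: 0.0631
grip_force: 90.2
```

>>> drive_tool --moves "0 0 0.08 0 0 0 0.2;0 0 0.06 0 0 0 0.2;0 0 0 0 0 0 0.2;0 0 0 0 0 0 0.2"

```text
time_s: 15.95
tcp_pos: [0.5246, 0.2041, 0.0304]
ee_rot: [3.103, 0.491, 0.001]
ft_force: [-1.9, 0.2, 2.9]
grip_width: 0.0628
grip_force: 90.8
```

>>> drive_tool --moves "0 0 0 0 0 0 0.5;0 0 0 0 0 0 1;0 0 0 0 0 0 1;0 0 0 0 0 0 1;0 0 0 0 0 0 1;0 0 -0.2 0 0 0 1;0 0 0 0 0 0 1"

```text
time_s: 16.82
tcp_pos: [0.5247, 0.2041, 0.0352]
ee_rot: [-3.103, -0.491, -0.002]
ft_force: [0.7, -0.2, 0.3]
grip_width: 0.0854
grip_force: 0.0
```

>>> drive_tool --moves "-0.6 0 0 0 0 0 1;-0.8 0 0 0 0 0 1;-0.8 0 0 0 0 0 1;-0.46 0 0 0 0 0 1;0 0 0 0 0 0 1;0 0 0 0 0 0 1"

```text
time_s: 17.58
tcp_pos: [0.4616, 0.1836, 0.0349]
ee_rot: [-3.103, -0.49, -0.002]
ft_force: [0.1, -0.5, 0.0]
grip_width: 0.0853
grip_force: 0.0
```

Run:
```python
from st import *
st()
im=snap('top');s=snap('side')
a=cv2.resize(im['pixels'][95:215,140:230],None,fx=4.4,fy=4.4,interpolation=cv2.INTER_CUBIC)
b=cv2.resize(s['pixels'][185:285,150:250],None,fx=4,fy=4,interpolation=cv2.INTER_CUBIC)
out=np.zeros((528,796,3),np.uint8);out[:,:396]=a;out[:400,396:]=b
cv2.imwrite('pics/j.png',out[...,::-1])
```

```text
17.57 tcp [0.4616 0.1836 0.0349] yaw 17.96 zax [ 0.001  0.    -1.   ] F [ 0.12 -0.5   0.01] gw 0.0853 gf 0.0
```

View pics/j.png

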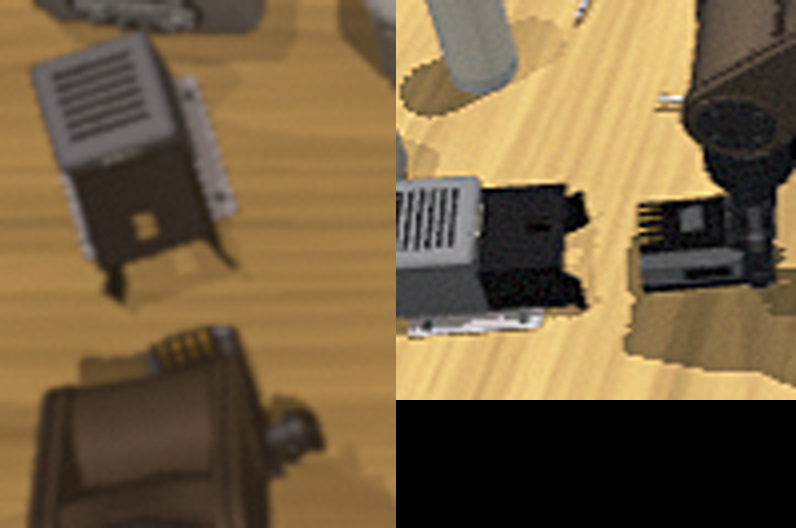

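Pack stands upright on the bench: contact end at (188,345), tooth in the side crop at (693,218). Dock window at (145,226) in the top crop and (540,226) in the side crop. I'll compare the centre lines.

Run:
```python
from st import *
im=snap('top');s=snap('side')
c=lambda *p:(np.array(p,float)+.5)/4.4+[139.5,94.5]
cs=lambda *p:(np.array(p,float)-[396,0]+.5)/4+[149.5,184.5]
th=np.deg2rad(18);o=np.array([.620,.235])
def D(n,P):
    x=P[:,:2]-o; print(n,'x',(x@[np.cos(th),np.sin(th)]*1e3).round(1),'y',(x@[-np.sin(th),np.cos(th)]*1e3).round(1))
D('top contacts (rail ends)',ray(im,c([150,352],[232,330]),.05))
D('top guide tips z0',ray(im,c([116,302],[237,270]),.0))
D('top window',ray(im,c([145,226]),.066))
D('top supply top corners',ray(im,c([33,68],[142,33],[72,170]),.088))
D('side tooth',ray(s,cs([693,218]),.065))
D('side rail head far/near contact edge top',ray(s,cs([640,205],[640,245]),.058))
D('side window',ray(s,cs([540,226]),.066))
D('side guide tips top',ray(s,cs([583,197],[583,290]),.05))
D('side dock front corners',ray(s,cs([565,186],[555,262]),.068))
D('tcp',np.array([r.get_obs()['tcp_pos']]))
```

```text
top contacts (rail ends) x [-70.7 -74.4] y [ 26.2 -32.8]
top guide tips z0 x [-16.8 -22.7] y [ 47.3 -44. ]
top window x [11.2] y [0.5]
top supply top corners x [135.6 134.8  58.1] y [ 37.8 -40.8  33.1]
side tooth x [-115.9] y [1.9]
side rail head far/near contact edge top x [-71.8 -71.3] y [-19.5  19.4]
side window x [9.8] y [-1.3]
side guide tips top x [-23. -24.] y [-37.3  52.6]
side dock front corners x [-10.3  -3.7] y [-37.6  35.4]
tcp x [-166.6] y [0.1]
```

>>> drive_tool --moves "0 0 0.18 0 0 0 1;0 0 0 0 0 0 0.5;0 0 0 0 0 0 0.2;0 0 0 0 0 0 0.2;0 0 0 0 0 0 0.2;0 0 0 0 0 0 0.2" --squeeze 60

```text
time_s: 18.52
tcp_pos: [0.4609, 0.1834, 0.03]
ee_rot: [-3.103, -0.49, -0.0]
ft_force: [0.1, -0.5, -1.0]
grip_width: 0.0635
grip_force: 66.9
```

>>> drive_tool --moves "0.3 0 0 0 0 0 0.2;0.4 0 0 0 0 0 0.2;0.5 0 0 0 0 0 0.2;0.5 0 0 0 0 0 0.2;0.4 0 0 0 0 0 0.2;0 0 0 0 0 0 0.2"

```text
time_s: 19.27
tcp_pos: [0.5123, 0.2, 0.03]
ee_rot: [-3.103, -0.49, -0.004]
ft_force: [0.8, -0.6, -2.0]
grip_width: 0.0632
grip_force: 67.0
```

>>> drive_tool --moves "0.3 0 0 0 0 0 0.2;0.3 0 0 0 0 0 0.2;0.3 0 0 0 0 0 0.2;0 0 0 0 0 0 0.2"

```text
time_s: 19.77
tcp_pos: [0.5333, 0.2068, 0.03]
ee_rot: [-3.103, -0.49, -0.003]
ft_force: [1.5, 0.5, -1.4]
grip_width: 0.0631
grip_force: 67.0
```

>>> drive_tool --moves "0.3 0 0 0 0 0 0.2;0.3 0 0 0 0 0 0.2;0 0 0 0 0 0 0.2"

```text
time_s: 20.15
tcp_pos: [0.5476, 0.2114, 0.03]
ee_rot: [-3.103, -0.49, -0.003]
ft_force: [1.2, -0.6, -0.5]
grip_width: 0.0631
grip_force: 66.9
```

>>> drive_tool --moves "0.3 0 0 0 0 0 0.2;0.2 0 0 0 0 0 0.2;0.2 0 0 0 0 0 0.2;0 0 0 0 0 0 0.2"

```text
time_s: 20.65
tcp_pos: [0.5612, 0.2162, 0.03]
ee_rot: [3.102, 0.491, -0.011]
ft_force: [-8.6, -3.8, 7.6]
grip_width: 0.0631
grip_force: 68.1
```

>>> drive_tool --moves "0.2 0 0 0 0 0 0.2;0.2 0 0 0 0 0 0.2;0 0 0 0 0 0 0.2"

```text
time_s: 21.02
tcp_pos: [0.5714, 0.2196, 0.03]
ee_rot: [3.103, 0.491, -0.007]
ft_force: [-6.4, -2.0, 5.3]
grip_width: 0.063
grip_force: 67.9
```

>>> drive_tool --moves "0.15 0 0 0 0 0 0.2;0.15 0 0 0 0 0 0.2;0.1 0 0 0 0 0 0.2;0 0 0 0 0 0 0.2"

```text
time_s: 21.52
tcp_pos: [0.5804, 0.2225, 0.03]
ee_rot: [3.102, 0.491, -0.01]
ft_force: [-8.5, -1.7, 7.0]
grip_width: 0.0628
grip_force: 67.9
```

>>> drive_tool --moves "0.1 0 0 0 0 0 0.2;0.05 0 0 0 0 0 0.2;0 0 0 0 0 0 0.2;0 0 0 0 0 0 0.2"

```text
time_s: 22.02
tcp_pos: [0.5805, 0.2226, 0.03]
ee_rot: [3.101, 0.49, -0.026]
ft_force: [-18.3, -7.1, 15.9]
grip_width: 0.0631
grip_force: 69.2
```

>>> drive_tool --moves "-0.15 0 0 0 0 0 0.2;-0.1 0 0 0 0 0 0.2;0 0 0 0 0 0 0.2;0 0 0 0 0 0 0.2"

```text
time_s: 22.52
tcp_pos: [0.5803, 0.2224, 0.03]
ee_rot: [-3.103, -0.49, -0.001]
ft_force: [2.0, 3.3, -2.0]
grip_width: 0.0632
grip_force: 67.0
```

>>> drive_tool --moves "-0.1 0 0 0 0 0 0.2;0 0 0 0 0 0 0.2;0 0 0 0 0 0 0.2"

```text
time_s: 22.9
tcp_pos: [0.5782, 0.2213, 0.03]
ee_rot: [-3.103, -0.49, -0.003]
ft_force: [4.4, 2.7, -5.0]
grip_width: 0.063
grip_force: 66.9
```

>>> drive_tool --moves "-0.1 0 0 0 0 0 0.2;0 0 0 0 0 0 0.2;0 0 0 0 0 0 0.2"

```text
time_s: 23.28
tcp_pos: [0.5779, 0.2211, 0.0302]
ee_rot: [-3.102, -0.49, -0.013]
ft_force: [10.3, 5.2, -8.9]
grip_width: 0.0633
grip_force: 68.4
```

The catch holds it at the end of 2.7 mm of play, so it has latched. Centre it in the play, release and retreat.

>>> drive_tool --moves "0.12 0 0 0 0 0 0.2;0.08 0 0 0 0 0 0.2;0 0 0 0 0 0 0.2;0 0 0 0 0 0 0.2"

```text
time_s: 23.78
tcp_pos: [0.5786, 0.2215, 0.0301]
ee_rot: [3.102, 0.491, -0.005]
ft_force: [-4.6, -2.3, 2.7]
grip_width: 0.0634
grip_force: 70.1
```

>>> drive_tool --moves "0 0 0 0 0 0 0.4;0 0 0 0 0 0 0.7;0 0 0 0 0 0 1;0 0 0 0 0 0 1;0 0 0 0 0 0 1;0 0 -0.4 0 0 0 1;0 0 -0.8 0 0 0 1;0 0 -1 0 0 0 1;0 0 -1 0 0 0 1;-1 0 -1 0 0 0 1;-1 0 -0.5 0 0 0 1;0 0 0 0 0 0 1"

```text
time_s: 25.28
tcp_pos: [0.5324, 0.2067, 0.1505]
ee_rot: [-3.103, -0.491, -0.007]
ft_force: [-0.8, -0.6, 0.4]
grip_width: 0.0855
grip_force: 0.0
```

>>> drive_tool --moves "-0.5 0.8 -0.5 0 0 0 1;0 1 -0.5 0 0 0 1;0 1 0 0 0 0 1;0 1 0 0 0 0 1;0 1 0 0 0 0 1;0 1 0 0 0 0 1;0 0 0 0 0 0 1;0 0 0 0 0 0 1"

```text
time_s: 26.28
tcp_pos: [0.5653, 0.0651, 0.1726]
ee_rot: [-3.103, -0.49, -0.0]
ft_force: [0.5, -0.3, -0.8]
grip_width: 0.0854
grip_force: 0.0
```

Run:
```python
from st import *
st()
im=snap('top');s=snap('side')
a=cv2.resize(im['pixels'][95:215,140:230],None,fx=4.4,fy=4.4,interpolation=cv2.INTER_CUBIC)
b=cv2.resize(s['pixels'][185:285,130:230],None,fx=4,fy=4,interpolation=cv2.INTER_CUBIC)
out=np.zeros((528,796,3),np.uint8);out[:,:396]=a;out[:400,396:]=b
cv2.imwrite('pics/k.png',out[...,::-1])
```

```text
26.27 tcp [0.5653 0.0651 0.1726] yaw 17.95 zax [-0.  0. -1.] F [ 0.48 -0.33 -0.83] gw 0.0854 gf 0.0
```

View pics/k.png

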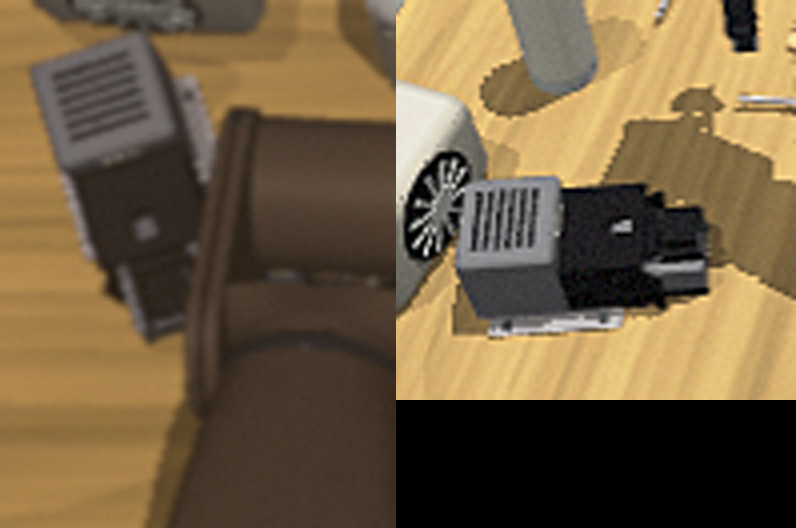

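The pack sits square in the dock, its grey tooth showing in the catch window at (145,228) top and (622,227) side, and the gripper is clear of everything.

```bash
python3 -c "
from bench import r
print(r.job_done())"
```

```text
the job is handed in; nothing more can be done
None
```

I pressed the middle pack's button to its release point at about 9 N, set that pack down on the bench, then slid it into the dock; its latch held when I pulled back, and I handed the job in at about 26 s (no verdict was returned). The right-hand pack was too stiff (about 17 N). I did not press the left-hand one, so I only infer that it is the weak one.

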